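Make up the table caddy

TASK

Make up the wooden table caddy for lunch: stand the square oil bottle, the pepper mill, the salt shaker and the little brown dropper bottle upright in it, each right down on the base in the hole cut for it (oil in the square hole; mill, salt and dropper in the largest, middle and smallest round holes). Lower each one in rather than dropping it, and let go of it. The round sauce bottle and the red-capped spice jar look much the same but are for cooking: leave them standing where they are.

Things in the scene. Friction and masses are not known exactly. Their poses are not given: they have to be found in the camera images.
- caddy: Fixed wooden caddy 180x194 mm (x,y), 45 high, bar handles on its y ends to +-124. Origin: footprint centre on the worktop, z up, any yaw. Pale deck (top 44, underside 32 mm up) with through holes over a dark base board (top 14 mm up) on which things stand. Hole centres in caddy x,y mm: square 76x76 (40,47); round, largest dia 74 (40,-47), middle dia 60 (-46,-47), smallest dia 48 (-46,47).
- oil_bottle: Origin: centre of its underside, z up; glass oil bottle, gold cap, green label, square section 61x61 mm (sides along its x, y; 74 over the corners), 268 tall, 0.5 kg. Straight to 190 mm, then narrows to the cap (32 mm wide, 252 to 266 up). Hold it from above, pads about 250 mm up, where fingers stop at about 40 mm. Belongs in the square hole.
- pepper_mill: Origin: centre of its underside, z up; dark wooden pepper mill, round, 58 mm diameter at the foot, 170 mm tall with a small steel knob on top, 0.18 kg. Its round head is 49 mm across from 130 to 142 mm above its underside: hold it there. It is all one piece for this job. Belongs in the largest round hole.
- salt_shaker: Origin: centre of its underside, z up; glass salt shaker with a grey metal top with holes, round, 44 mm diameter at 28 mm height, narrowing to 34 mm at 70 mm; 90 mm tall with a domed top, 0.1 kg. Hold it at about 65 mm. Belongs in the middle round hole.
- dropper: Origin: centre of its underside, z up; small brown glass dropper bottle with a black cap and rubber bulb, round, 33 mm diameter up to 52 mm, black collar 24 mm in diameter from 62 to 77 mm, bulb 13 mm in diameter up to the top at 102 mm, 0.07 kg. Hold it by the collar. Belongs in the smallest round hole.
- sauce_bottle: Origin: centre of its underside, z up; round slim bottle of dark cooking sauce with a gold cap, 56 mm diameter, 214 mm tall: resembles the oil bottle but is round and shorter. Does not belong in the caddy; leave it standing. (Mind the wall cabinets with the wrist: they hang from z = 0.46 m up, beyond x = 0.63 m, and at the right corner beyond x - y = 0.95 m.)
- spice_jar: Origin: centre of its underside, z up; clear spice jar with a bright red cap, round, 45 mm diameter, 106 mm tall: as thick as the salt shaker. Does not belong in the caddy; leave it standing.

How it is judged:
At the end, for the whole second after the job is handed in: Oil, mill, salt and dropper each stand in their own hole (within 12 mm of its centre along caddy x and y, underside within 5 mm of the base board), upright within 0.15 rad, at rest, released; sauce bottle and spice jar upright within 30 mm of their start (x of oil_bottle in the frame of caddy between 0.028 and 0.052 m and y of oil_bottle in the frame of caddy between 0.035 and 0.059 m and z of oil_bottle in the frame of caddy between 0.01 and 0.019 m and angle between each of oil_bottle, pepper_mill, salt_shaker, dropper, sauce_bottle, spice_jar's own z axis and vertical below 0.15 rad and linear speed of each of oil_bottle, pepper_mill, salt_shaker, dropper below 0.02 m/s and x of pepper_mill in the frame of caddy between 0.028 and 0.052 m and y of pepper_mill in the frame of caddy between -0.059 and -0.035 m and z of pepper_mill in the frame of caddy between 0.01 and 0.019 m and x of salt_shaker in the frame of caddy between -0.058 and -0.034 m and y of salt_shaker in the frame of caddy between -0.059 and -0.035 m and z of salt_shaker in the frame of caddy between 0.01 and 0.019 m and x of dropper in the frame of caddy between -0.058 and -0.034 m and y of dropper in the frame of caddy between 0.035 and 0.059 m and z of dropper in the frame of caddy between 0.01 and 0.019 m and distance of each of sauce_bottle, spice_jar from where it was at the start of the episode below 0.03 m); the robot touches nothing.
It fails at once if a thing is dropped into the caddy (faster than 0.45 m/s, as after a free fall of 10 mm, while it enters a hole) ((z of oil_bottle in the frame of caddy between 0.01 and 0.04 m and horizontal distance between oil_bottle and caddy below 0.09 m and linear speed of oil_bottle above 0.45 m/s) or (z of pepper_mill in the frame of caddy between 0.01 and 0.04 m and horizontal distance between pepper_mill and caddy below 0.09 m and linear speed of pepper_mill above 0.45 m/s) or (z of salt_shaker in the frame of caddy between 0.01 and 0.04 m and horizontal distance between salt_shaker and caddy below 0.09 m and linear speed of salt_shaker above 0.45 m/s) or (z of dropper in the frame of caddy between 0.01 and 0.04 m and horizontal distance between dropper and caddy below 0.09 m and linear speed of dropper above 0.45 m/s)).
It fails at once if the sauce bottle is shifted more than 30 mm or tipped (distance of sauce_bottle from where it was at the start of the episode above 0.03 m or angle between sauce_bottle's own z axis and vertical above 0.35 rad).
It fails at once if the spice jar is shifted more than 30 mm or tipped (distance of spice_jar from where it was at the start of the episode above 0.03 m or angle between spice_jar's own z axis and vertical above 0.35 rad).
It also fails if it takes over 128 s, if anything falls off the work surface, if the arm or the gripper's body presses on something with over 40 N, if the wrist force passes 120 N, or if a joint passes its speed limit or range.

ROBOT

A 7-joint arm with a two-finger parallel gripper is mounted at the origin on a cart in front of the work surface, level with it; the furniture and walls round the work are solid. World frame = base frame: x ahead of the robot, y to its left, z up, the work surface at z = 0. Lengths are in m, angles in rad, forces in N, time in s.
With the tool pointing down it reaches from about 0.375 to 0.925 m from the base axis. Payload 3.1 kg.
Tool frame: the origin (TCP) lies at the centre of the arm's flange, where the gripper is bolted on; the fingertips stand 173 mm ahead of it and the grasp point (between the pads) lies 155 mm ahead of it; z points along the fingers, y is the line along which they close (so a half turn about z gives the same grasp; the last joint's range is limited). The gripper opens to 85 mm and grips with 20 to 120 N. Pads are 22 mm wide; open, the fingers measure 114 mm over their backs; the gripper's body (76 mm by 85 mm) begins 54 mm behind the grasp point. The pads swing forward as they close: fully open they stand 13 mm farther back than shut.
Start: joints at [-1.239, 0.383, 0.044, 1.598, -0.018, 1.161, -0.05], TCP at [0.271, 0.591, 0.405] pointing down, gripper open.
Joint ranges: [-2.61, 2.61], [-0.41, 2.15], [-1.48, 1.57], [0, 2.5], [-1.57, 4.71], [0.05, 1.97], [-2.85, 2.85]. Speed limits (rad/s): [2.79, 2.79, 3.14, 3.14, 3.14, 3.14, 3.14].

INTERFACE

Orientations are given as a unit quaternion [x, y, z, w].
In Python, from plant import sensors, optics, finish_job gives the robot as it stands.
- The arm moves only by the shell command python3 -m pendant 'ROWS'. ROWS is JSON, a list of rows, each a list of 5 numbers: the shift along the world's x, y, z as a fraction of full scale, then the turn about the world's z as a fraction of full scale, then the closure, from -1 (fully open) to 1 (shut). A call has 1 to 8 rows; each row is the pose to reach, as a shift and turn from the pose commanded when the call began, turning the shorter way round; what a row does not reach only later rows make up. Full scale, the value 1, is 15 cm for a shift and pi rad for a turn. A row lasts 1/12 s, in which the tool goes at most 41.7 mm and 7.16 degrees, less where a joint would pass 70% of its speed; a pose out of reach is approached as far as the arm can. A call with a number of a shift or a turn outside -1 to 1 is refused whole. A call with a gripper value outside its range is refused whole. The fingers move at their own pace and stop on an object; the grip force is fixed at half the most. Time passes only in rows, so rows that repeat a pose let the fingers close. It gives the time, the measured TCP pose, the force, the opening and the grip force at its end, in the units of the state.
- sensors.read_state(): the state, without advancing time (a new reading comes with each control period).
- optics.snapshot(name): name is "scene" or "side" or "wrist"; returns the picture (400x640x3 uint8, red, green, blue); there is no depth.
- optics.camera_model(name): a dict with "K" (3x3 intrinsics, pixels), "view" (4x4, takes a point from world to camera coordinates). Camera axes: x right, y down, z forward; pixel columns grow to the right and rows downward; lengths in m; the calibration is good to about 2 mm. The wrist camera is an equidistant fisheye: a pixel r from the principal point sees the ray r / f radians off the axis. A picture is of the moment at which its call begins: read the wrist's pose just before it. camera_model takes no time and is no camera call; for the wrist camera it gives the pose at the moment of the call.
- finish_job(): hands the job in; it is judged then, once.
The state is a dict: "time": time; "qpos": joint angles; "joint_vel": joint speeds; "joint_torque": joint torques, N m; "tcp_pos": TCP position; "tool_rot": TCP orientation; "contact_force": force on the tool from outside, world axes, zero at the start; "torque": the same for the moment, N m; "opening": finger opening in m; "grip_force": force on a finger pad.
Only numpy, scipy, OpenCV 4.12 (cv2) and the standard library are available. Lean on these libraries where they do the work, as an engineer would, in place of code of your own. Each camera call takes 0.05 s, during which the arm holds its last target. There are 200 camera calls.

## Working session

There is one attempt and no reset: what is moved stays moved. The work goes in short steps, Python scripts to look and compute and a shell command to move; the robot and the scene stay as the last step left them, time stands still between calls to the robot, and variables do not carry over. Pictures are saved under pics/ and viewed, at most 14 in all, crops included, and the job is handed in when it is done.

```bash
mkdir -p pics; python3 - <<'E'
from plant import sensors, optics
import cv2,json,numpy as np
s=sensors.read_state();print(s)
for n in("scene","side","wrist"):
    m=optics.camera_model(n);im=optics.snapshot(n);cv2.imwrite(f"pics/{n}0.png",im[:,:,::-1]);np.savez(f"pics/{n}0.npz",**m,im=im);print(n,np.round(np.array(m["K"]),1).tolist(),np.round(np.array(m["view"]),3).tolist())
E
```

```text
{'time': 0.0, 'qpos': array([-1.2387866 ,  0.38385511,  0.0438276 ,  1.59961566, -0.01790364,
        1.1612034 , -0.04989045]), 'joint_vel': array([-0.00097102, -0.00091941, -0.0009897 , -0.00166112,  0.00048883,
        0.00286167, -0.00021892]), 'joint_torque': array([-2.37047288e-04, -4.33463788e+01,  1.02439664e+00, -2.49516410e+01,
        1.05767298e-02,  1.12681207e-02, -2.15895261e-05]), 'tcp_pos': array([0.27062512, 0.590433  , 0.40325414]), 'tool_rot': array([ 2.13208823e-01,  9.77005727e-01, -1.32676313e-03, -2.18096333e-04]), 'contact_force': array([-0.28415462, -0.12540308, -0.14159632]), 'torque': array([0.01965291, 0.00817374, 0.00592062]), 'grip_force': 0.0, 'opening': 0.08526214358113793}
scene [[456.9, 0.0, 321.2], [0.0, 456.9, 197.3], [0.0, 0.0, 1.0]] [[0.354, -0.935, 0.003, -0.115], [-0.633, -0.242, -0.735, 0.294], [0.688, 0.259, -0.678, 0.973], [0.0, 0.0, 0.0, 1.0]]
side [[449.0, 0.0, 322.8], [0.0, 449.0, 205.7], [0.0, 0.0, 1.0]] [[-1.0, 0.01, 0.024, 0.427], [-0.015, 0.545, -0.839, 0.031], [-0.021, -0.839, -0.544, 1.527], [0.0, 0.0, 0.0, 1.0]]
wrist [[309.7, 0.0, 320.0], [0.0, 309.7, 196.9], [0.0, 0.0, 1.0]] [[0.417, 0.909, -0.002, -0.649], [0.877, -0.402, 0.264, -0.035], [0.239, -0.112, -0.964, 0.38], [0.0, 0.0, 0.0, 1.0]]
```

View pics/scene0.png

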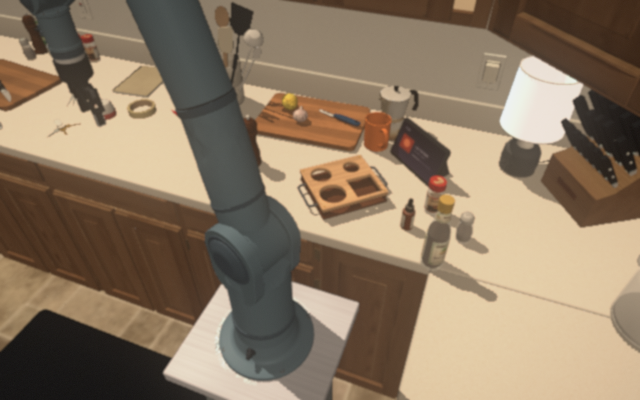

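View pics/side0.png

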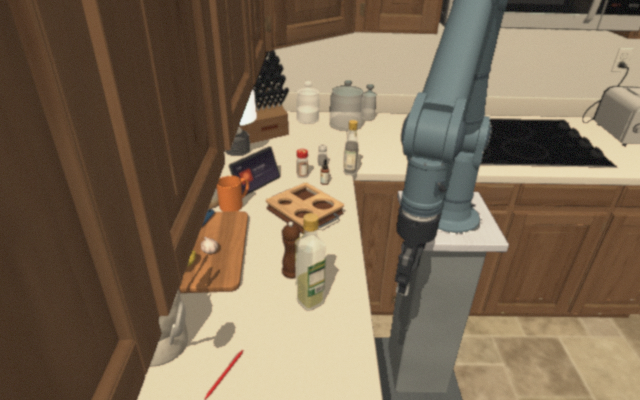

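The scene view shows the caddy at (343,185), dropper (407,215), spice jar (436,193), salt (465,227) and sauce bottle (437,235). The side view shows the green-labelled oil bottle (310,265) and the mill (290,250).

```bash
cat > h.py <<'E'
import numpy as np,cv2
from plant import sensors, optics
def ray(m,u,v,wrist=False):
    K=np.array(m["K"]);V=np.array(m["view"]);R=V[:3,:3];t=V[:3,3]
    x=(u-K[0,2])/K[0,0];y=(v-K[1,2])/K[1,1]
    if wrist:
        r=np.hypot(x,y);k=np.sin(r)/r if r>1e-9 else 1;d=np.array([x*k,y*k,np.cos(r)])
    else: d=np.array([x,y,1.])
    return -R.T@t, R.T@d
def plane(m,u,v,z,wrist=False):
    c,d=ray(m,u,v,wrist);return c+d*(z-c[2])/d[2]
def proj(m,p,wrist=False):
    K=np.array(m["K"]);V=np.array(m["view"]);q=V[:3,:3]@p+V[:3,3]
    if wrist:
        a=np.arctan2(np.hypot(q[0],q[1]),q[2]);n=q[:2]/np.hypot(q[0],q[1])*a
    else:n=q[:2]/q[2]
    return n[0]*K[0,0]+K[0,2],n[1]*K[1,1]+K[1,2]
E
python3 - <<'E'
import cv2
a=cv2.imread("pics/scene0.png")[140:290,290:490];cv2.imwrite("pics/c1.png",cv2.resize(a,None,fx=4,fy=4,interpolation=cv2.INTER_CUBIC))
a=cv2.imread("pics/side0.png")[110:320,225:375];cv2.imwrite("pics/c2.png",cv2.resize(a,None,fx=2.8,fy=2.8,interpolation=cv2.INTER_CUBIC))
E
```

```text
(no output)
```

View pics/c1.png

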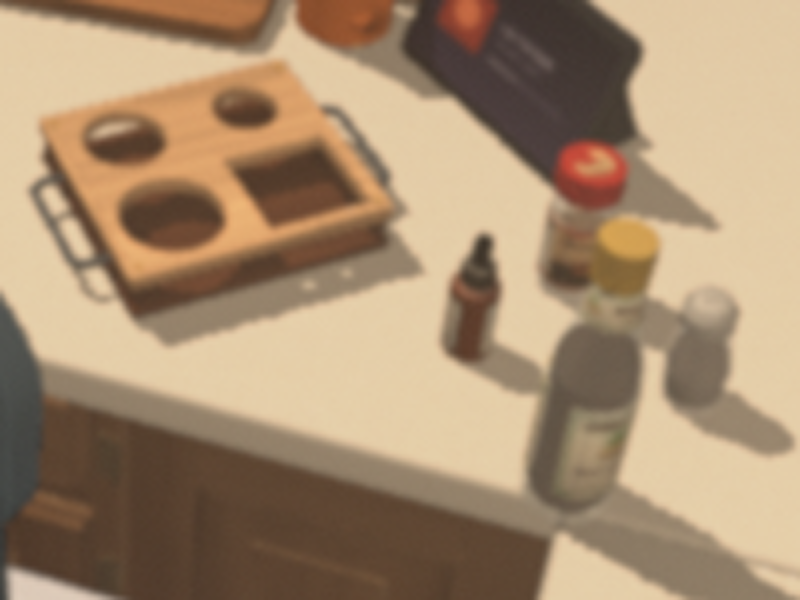

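View pics/c2.png

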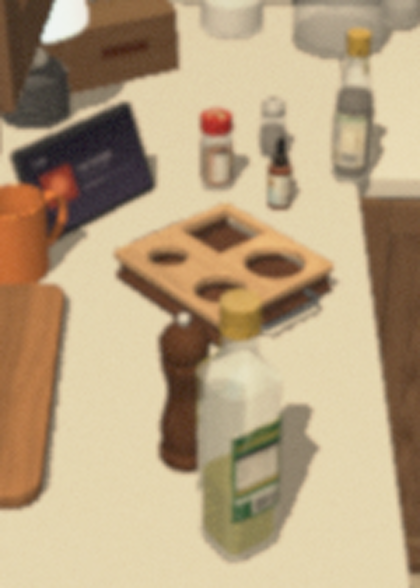

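Crop 1 (×4, offset 290,140) shows the deck corners at (42,122), (287,63), (392,210) and (135,282), with the tall things clearly visible. Crop 2 (×2.8, offset 225,110) shows the oil cap top at (241,298) and the mill knob at (183,319).

```bash
python3 - <<'E'
from h import *
from scipy.optimize import least_squares
S=np.load("pics/scene0.npz");D=np.load("pics/side0.npz")
a=lambda u,v:(S,290+u/4,140+v/4)
b=lambda u,v:(D,225+u/2.8,110+v/2.8)
pts=dict(dropper=[(a(485,238),.102),(a(468,348),0),(b(282,140),.102),(b(279,203),0)],
salt=[(a(713,290),.09),(a(692,390),0),(b(274,99),.09)],
spice=[(a(592,158),.106),(b(216,114),.106),(b(216,182),0)],
sauce=[(a(627,238),.214),(a(570,488),0),(b(359,35),.214),(b(350,172),0)],
oil=[(b(241,298),.267),(b(237,538),0)],
mill=[(b(183,319),.17),(b(182,460),0)])
for n,l in pts.items():
    print(n,[np.round(plane(*p,z)[:2]*1000).tolist() for p,z in l])
hc=[((42,122),(-90,-97)),((287,63),(-90,97)),((392,210),(90,97)),((135,282),(90,-97)),((172,214),(40,-47)),((124,139),(-46,-47)),((244,107),(-46,47)),((297,183),(40,47))]
P=np.array([plane(*a(*p),.044)[:2] for p,_ in hc]);Q=np.array([q for _,q in hc])/1000.
f=lambda x:(np.array([[np.cos(x[2]),-np.sin(x[2])],[np.sin(x[2]),np.cos(x[2])]])@Q.T).T+x[:2]-P
best=min((least_squares(lambda x:f(x).ravel(),[.6,0,y]) for y in (0,1.5,3,-1.5)),key=lambda r:r.cost)
print(best.x,np.round(f(best.x)*1000).tolist())
print("oil base corners",[np.round(plane(*b(*p),0)[:2]*1000).tolist() for p in((203,545),(237,562),(274,540))])
E
```

```text
dropper [[415.0, -205.0], [419.0, -207.0], [418.0, -191.0], [418.0, -205.0]]
salt [[432.0, -344.0], [434.0, -350.0], [426.0, -339.0]]
spice [[511.0, -253.0], [504.0, -256.0], [505.0, -260.0]]
sauce [[318.0, -287.0], [325.0, -292.0], [319.0, -274.0], [317.0, -296.0]]
oil [[465.0, 412.0], [466.0, 417.0]]
mill [[519.0, 307.0], [522.0, 310.0]]
[ 4.86854485e-01 -3.74820465e-03  3.87803687e+00] [[2.0, 3.0], [3.0, 3.0], [1.0, -3.0], [-2.0, 2.0], [-2.0, -1.0], [-0.0, -2.0], [-2.0, -3.0], [1.0, -1.0]]
oil base corners [[497.0, 426.0], [465.0, 447.0], [431.0, 419.0]]
```

```bash
P="python3 -m pendant"
$P '[[0.05,-0.25,0,-0.03,-1],[0.1,-0.5,0,-0.07,-1],[0.15,-0.75,0,-0.11,-1],[0.2,-1,0,-0.15,-1],[0.2,-1,0,-0.15,-1]]'
$P '[[0.05,-0.25,0,-0.03,-1],[0.1,-0.5,0,-0.07,-1],[0.15,-0.75,0,-0.11,-1],[0.2,-1,0,-0.15,-1],[0.2,-1,0,-0.15,-1]]'
python3 -c "
from h import *
print(np.round(sensors.read_state()['qpos'],2))"
```

```text
time: 0.57
tcp_pos: [0.3042, 0.4322, 0.4028]
tool_rot: [0.442, 0.897, -0.004, 0.001]
contact_force: [0.5, -1.6, -2.1]
opening: 0.0853
grip_force: 0.0
time: 0.98
tcp_pos: [0.3329, 0.2832, 0.4037]
tool_rot: [0.639, 0.769, -0.002, 0.001]
contact_force: [-0.4, 0.1, -0.8]
opening: 0.0853
grip_force: 0.0
[-1.08 -0.04  0.27  2.09  0.01  1.09 -0.63]
```

```bash
P="python3 -m pendant"
$P '[[0.12,-0.25,0,-0.03,-1],[0.24,-0.5,0,-0.07,-1],[0.36,-0.75,0,-0.11,-1],[0.47,-1,0,-0.15,-1],[0.47,-1,0,-0.15,-1]]'
$P '[[0.07,-0.25,0,-0.03,-1],[0.14,-0.5,0,-0.07,-1],[0.2,-0.75,0,-0.11,-1],[0.27,-1,0,-0.15,-1],[0.27,-1,0,-0.15,-1]]'
$P '[[-0.02,-0.25,0,-0.03,-1],[-0.04,-0.5,0,-0.06,-1],[-0.06,-0.73,0,-0.09,-1],[-0.06,-0.93,0,-0.09,-1],[-0.06,-0.93,0,-0.09,-1],[-0.06,-0.93,0,-0.09,-1]]'
python3 - <<'E'
from h import *
print(sensors.read_state()['qpos'])
for n in("wrist","scene"):
    m=optics.camera_model(n);im=optics.snapshot(n);cv2.imwrite(f"pics/{n}1.png",im[:,:,::-1]);np.savez(f"pics/{n}1.npz",**m,im=im)
E
```

```text
time: 1.4
tcp_pos: [0.4041, 0.1331, 0.4049]
tool_rot: [0.801, 0.598, -0.0, 0.001]
contact_force: [0.1, -0.0, -0.6]
opening: 0.0855
grip_force: 0.0
time: 1.82
tcp_pos: [0.4429, -0.0167, 0.4053]
tool_rot: [0.919, 0.395, 0.0, 0.002]
contact_force: [0.4, 0.1, 0.8]
opening: 0.0852
grip_force: 0.0
time: 2.32
tcp_pos: [0.4327, -0.15, 0.4048]
tool_rot: [0.964, 0.267, 0.0, 0.0]
contact_force: [0.4, 0.1, 0.1]
opening: 0.0854
grip_force: 0.0
[-0.54831311 -0.0199675   0.79798794  2.07054333  0.01624636  1.08484508
 -0.7878342 ]
```

View pics/wrist1.png

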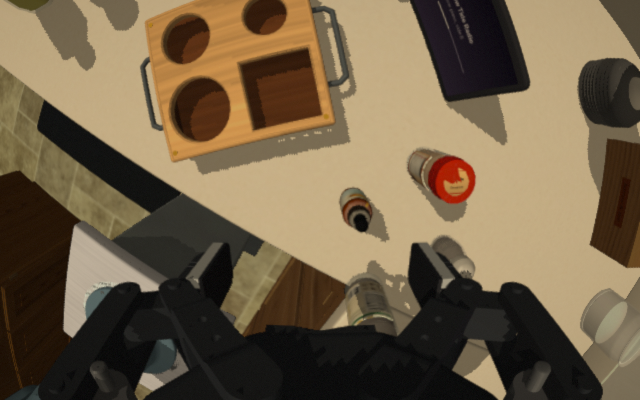

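Wrist view: dropper bulb tip at (362,224), salt top at (462,262), jar cap at (456,180), caddy holes at (202,109), (187,39), (281,88) and (265,16).

```bash
python3 - <<'E'
from h import *
W=np.load("pics/wrist1.npz");S=np.load("pics/scene1.npz")
for n,u,v,z in [("drop tip",362,224,.102),("drop sh",351,196,.03),("salt top",462,262,.09),("spice",456,180,.106),("L",202,109,.044),("M",187,39,.044),("S",265,16,.044),("sq",281,89,.044)]:
    print(n,np.round(plane(W,u,v,z,True)[:2]*1000))
print([np.round(proj(W,np.array([x,y,.044]),True)) for x,y in[(.487,-.004)]])
c,s=np.cos(-2.405),np.sin(-2.405)
for n,(x,y) in dict(sq=(40,47),L=(40,-47),M=(-46,-47),S=(-46,47)).items(): print(n,np.round([487+c*x-s*y,-4+s*x+c*y],1))
E
```

```text
drop tip [ 424. -202.]
drop sh [ 429. -195.]
salt top [ 441. -330.]
spice [ 508. -256.]
L [432.   2.]
M [494.  61.]
S [555.  -8.]
sq [493. -66.]
[array([230.,  68.])]
sq [488.9 -65.7]
L [425.8   3.9]
M [489.5  61.7]
S [552.6  -7.9]
```

```bash
P="python3 -m pendant"
$P '[[-0.04,-0.18,0,0,-1],[-0.085,-0.35,0,0,-1],[-0.085,-0.35,-0.25,0,-1],[-0.085,-0.35,-0.5,0,-1],[-0.085,-0.35,-0.7,0,-1],[-0.085,-0.35,-0.7,0,-1],[-0.085,-0.35,-0.7,0,-1]]'
python3 - <<'E'
from h import *
W=optics.camera_model("wrist");im=optics.snapshot("wrist");cv2.imwrite(f"pics/wrist2.png",im[:,:,::-1]);np.savez(f"pics/wrist2.npz",**W,im=im)
print([np.round(proj(W,np.array([.42,-.203,z]),True)) for z in(0,.07,.102)])
s=sensors.read_state()['tcp_pos'];print([np.round(proj(W,np.array([s[0],s[1],z]),True)) for z in(0,.07,.102)])
E
```

```text
time: 3.0
tcp_pos: [0.4198, -0.1992, 0.2983]
tool_rot: [0.963, 0.27, -0.003, -0.001]
contact_force: [-0.5, 0.1, 0.5]
opening: 0.0853
grip_force: 0.0
[array([324., 191.]), array([325., 217.]), array([326., 235.])]
[array([322., 188.]), array([322., 213.]), array([323., 231.])]
```

View pics/wrist2.png

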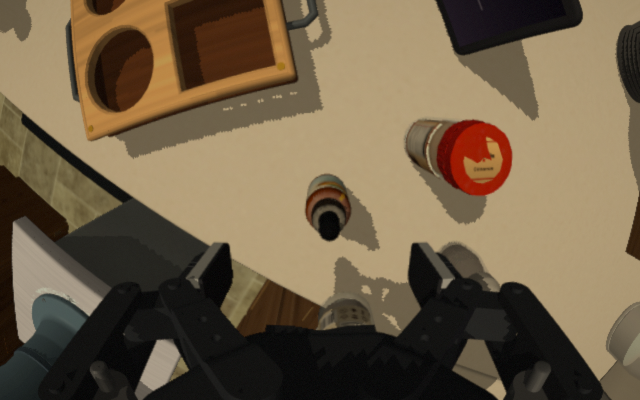

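The bulb tip is at about (330,231), nearly between the fingers.

```bash
python3 - <<'E'
from h import *
W=np.load("pics/wrist2.npz")
for n,u,v,z in [("tip",330,231,.102),("collar",328,208,.077),("L",121,69,.044),("salt",462,258,.09),("jar",482,160,.106),("sq corner",281,67,.044),("corner",90,128,.044)]:print(n,np.round(plane(W,u,v,z,True)[:2]*1000))
E
```

```text
tip [ 423. -204.]
collar [ 428. -200.]
L [432.   1.]
salt [ 448. -297.]
jar [ 507. -256.]
sq corner [ 492. -122.]
corner [372.  10.]
```

```bash
P="python3 -m pendant"
$P '[[0.015,-0.03,-0.12,0,-1],[0.015,-0.03,-0.25,0,-1],[0.015,-0.03,-0.37,0,-1],[0.015,-0.03,-0.49,0,-1],[0.015,-0.03,-0.49,0,-1],[0.015,-0.03,-0.49,0,0],[0.015,-0.03,-0.49,0,1],[0.015,-0.03,-0.49,0,1]]'
$P '[[0,0,0,0,1],[0,0,0,0,1],[0,0,0,0,1],[0,0,0,0,1],[0,0,0,0,1],[0,0,0,0,1],[0,0,0,0,1],[0,0,0,0,1]]'
```

```text
time: 3.72
tcp_pos: [0.4237, -0.2059, 0.2282]
tool_rot: [0.963, 0.269, 0.002, 0.001]
contact_force: [0.7, 0.3, -0.1]
opening: 0.0514
grip_force: 0.0
time: 4.38
tcp_pos: [0.4234, -0.2058, 0.2279]
tool_rot: [0.963, 0.269, 0.001, -0.0]
contact_force: [-1.2, 1.4, 9.3]
opening: 0.0277
grip_force: 58.6
```

```bash
P="python3 -m pendant"
$P '[[0,0,0.1,0,1],[0,0,0.25,0,1],[0,0,0.4,0,1],[0,0,0.55,0,1],[0,0,0.6,0,1],[0,0,0.6,0,1]]'
$P '[[0.08,0.12,0,0,1],[0.2,0.3,0,0,1],[0.32,0.48,0,0,1],[0.44,0.66,0,0,1],[0.56,0.84,0,0,1],[0.64,0.96,0,0,1],[0.64,0.96,0,0,1],[0.64,0.96,0,0,1]]'
python3 - <<'E'
from h import *
for n in("wrist","side"):
    W=optics.camera_model(n);im=optics.snapshot(n);cv2.imwrite(f"pics/{n}3.png",im[:,:,::-1]);np.savez(f"pics/{n}3.npz",**W,im=im)
E
```

```text
time: 4.88
tcp_pos: [0.4233, -0.2061, 0.3182]
tool_rot: [0.963, 0.269, 0.003, 0.001]
contact_force: [-0.5, 0.4, -0.6]
opening: 0.0275
grip_force: 59.2
time: 5.55
tcp_pos: [0.5184, -0.0597, 0.3145]
tool_rot: [0.963, 0.271, -0.002, -0.0]
contact_force: [-0.8, -0.9, -0.5]
opening: 0.0275
grip_force: 59.2
```

View pics/wrist3.png

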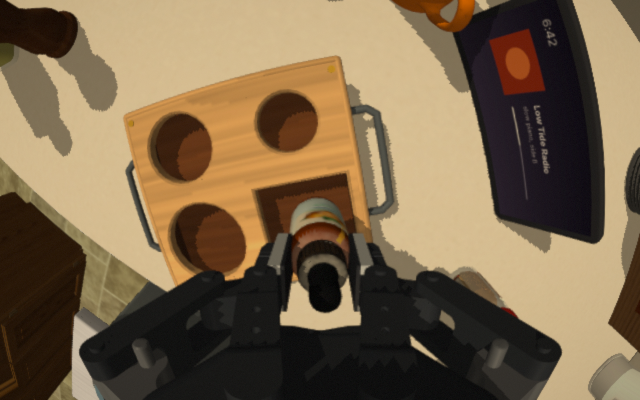

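The dropper hangs upright in the pads. The hole rims are centred at (287,121), (181,148) and (208,239).

```bash
python3 - <<'E'
from h import *
W=np.load("pics/wrist3.npz")
for n,u,v,z in [("S",287,121,.044),("M",181,148,.044),("L",208,239,.044),("c1",343,57,.044),("c2",124,119,.044)]:print(n,np.round(plane(W,u,v,z,True)[:2]*1000))
# held bottle base centre vs grasp: bottle outline near base
print(np.round(proj(W,np.array([.5184,-.0597,.3145-.155-.07]),True)),np.round(proj(W,np.array([.5184,-.0597,.3145-.155+.032]),True)))
E
```

```text
S [558.  -6.]
M [495.  62.]
L [434.   5.]
c1 [623. -17.]
c2 [490. 126.]
[320. 216.] [319. 307.]
```

```bash
python3 - <<'E'
from h import *
D=np.load("pics/side0.npz")
for u,v in [(167,258),(274,263),(219,290),(224,233)]:print(np.round(plane(D,225+u/2.8,110+v/2.8,.044)[:2]*1000))
im=np.load("pics/wrist3.npz")["im"];W=np.load("pics/wrist3.npz")
# hole rims: dark-ish vs deck
hsv=cv2.cvtColor(im,cv2.COLOR_RGB2HSV);mask=(hsv[...,2]<150).astype(np.uint8)*255
for n,(x0,y0,x1,y1) in dict(S=(245,80,330,162),M=(140,105,222,193),L=(160,193,255,285)).items():
    c=max(cv2.findContours(mask[y0:y1,x0:x1],0,2)[0],key=cv2.contourArea);(cx,cy),ax,_=cv2.fitEllipse(c)
    p=plane(W,cx+x0,cy+y0,.044,True);print(n,round(cx+x0),round(cy+y0),np.round(ax),np.round(p[:2]*1000,1))
E
```

```text
[555.   5.]
[428.  12.]
[492.  71.]
[489. -54.]
S 286 121 [62. 62.] [557.4  -5.1]
M 179 147 [63. 71.] [494.5  63.3]
L 208 245 [75. 91.] [428.9   2.7]
```

```bash
P="python3 -m pendant"
$P '[[0.1,0.15,0,0,1],[0.2,0.3,0,0,1],[0.25,0.365,0,0,1],[0.25,0.365,0,0,1],[0.25,0.365,-0.07,0,1],[0.25,0.365,-0.14,0,1],[0.25,0.365,-0.14,0,1]]'
python3 - <<'E'
from h import *
W=optics.camera_model("wrist");im=optics.snapshot("wrist");cv2.imwrite(f"pics/wrist4.png",im[:,:,::-1]);np.savez(f"pics/wrist4.npz",**W,im=im)
s=sensors.read_state();print(s['tcp_pos'],s['qpos'])
E
```

```text
time: 6.23
tcp_pos: [0.5533, -0.0089, 0.2922]
tool_rot: [0.964, 0.267, -0.003, -0.0]
contact_force: [-0.9, -0.1, -0.2]
opening: 0.0278
grip_force: 59.2
[ 0.55377631 -0.00871891  0.29303097] [-0.65948218  0.40963581  0.72027753  1.95075994 -0.33788306  0.9090719
 -0.79752598]
```

View pics/wrist4.png

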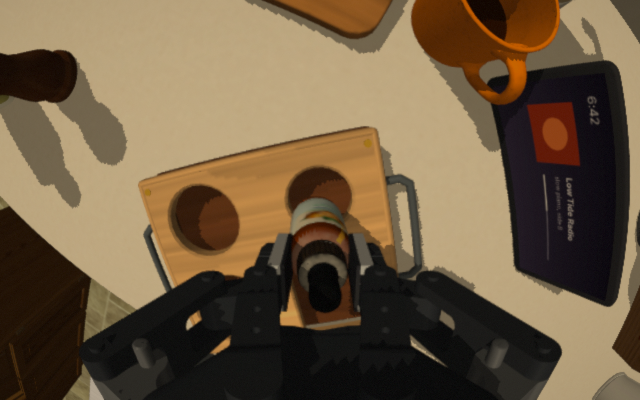

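Hole S rim spans columns 287–353 with its top at row 166, so its centre is about (320,198). M is at (204,220).

```bash
python3 - <<'E'
from h import *
W=np.load("pics/wrist4.npz")
for n,u,v,z in [("S",320,198,.044),("Stop",320,166,.044),("M",204,220,.044),("c1",375,127,.044),("c2",138,182,.044)]:print(n,np.round(plane(W,u,v,z,True)[:2]*1000,1))
print(np.round(proj(W,np.array([.5533,-.0089,.064]),True)))
E
```

```text
S [557.8  -5.9]
Stop [578.2   6.3]
M [495.2  63.1]
c1 [622.5 -12.4]
c2 [492.5 128.9]
[320. 214.]
```

```bash
P="python3 -m pendant"
$P '[[0.025,0.02,0,0,1],[0.025,0.02,0,0,1],[0.025,0.02,-0.06,0,1],[0.025,0.02,-0.12,0,1],[0.025,0.02,-0.18,0,1],[0.025,0.02,-0.24,0,1],[0.025,0.02,-0.28,0,1],[0.025,0.02,-0.28,0,1]]'
$P '[[0,0,-0.01,0,1],[0,0,-0.02,0,1],[0,0,-0.03,0,1],[0,0,-0.04,0,1],[0,0,-0.04,0,1]]'
```

```text
time: 6.95
tcp_pos: [0.5585, -0.0037, 0.251]
tool_rot: [0.963, 0.269, -0.002, -0.0]
contact_force: [-0.3, 0.6, -0.2]
opening: 0.0276
grip_force: 59.2
time: 7.37
tcp_pos: [0.5596, -0.0038, 0.2472]
tool_rot: [0.963, 0.269, 0.0, -0.0]
contact_force: [-1.1, -0.0, -0.8]
opening: 0.0277
grip_force: 59.2
```

```bash
P="python3 -m pendant"
$P '[[-0.013,-0.013,-0.01,0,1],[-0.013,-0.013,-0.02,0,1],[-0.013,-0.013,-0.03,0,1],[-0.013,-0.013,-0.035,0,1],[-0.013,-0.013,-0.035,0,1],[-0.013,-0.013,-0.035,0,1]]'
```

```text
time: 7.87
tcp_pos: [0.5578, -0.0058, 0.2421]
tool_rot: [0.963, 0.269, 0.0, -0.0]
contact_force: [-1.3, 0.0, 1.8]
opening: 0.0275
grip_force: 59.5
```

```bash
P="python3 -m pendant"
$P '[[0,0,0,0,0],[0,0,0,0,-1],[0,0,0,0,-1],[0,0,0,0,-1],[0,0,0,0,-1],[0,0,0,0,-1],[0,0,0,0,-1]]'
$P '[[0,0,0.1,0,-1],[0,0,0.3,0,-1],[0,0,0.55,0,-1],[0,0,0.8,0,-1],[0,0,1,0,-1],[0,0,1,0,-1]]'
python3 - <<'E'
from h import *
W=optics.camera_model("wrist");im=optics.snapshot("wrist");cv2.imwrite(f"pics/wrist5.png",im[:,:,::-1]);np.savez(f"pics/wrist5.npz",**W,im=im)
print(proj(W,np.array([.5578,-.0058,.116]),True),proj(W,np.array([.5578,-.0058,.044]),True))
E
```

```text
time: 8.45
tcp_pos: [0.5576, -0.0058, 0.2419]
tool_rot: [0.963, 0.269, 0.0, -0.0]
contact_force: [0.0, -0.4, -0.5]
opening: 0.0859
grip_force: 0.0
time: 8.95
tcp_pos: [0.5604, -0.0069, 0.3991]
tool_rot: [0.963, 0.268, 0.007, 0.001]
contact_force: [1.3, -0.7, -0.3]
opening: 0.0856
grip_force: 0.0
(np.float64(315.3366793282571), np.float64(200.609684012841)) (np.float64(316.00414741255906), np.float64(182.95870983581474))
```

View pics/wrist5.png

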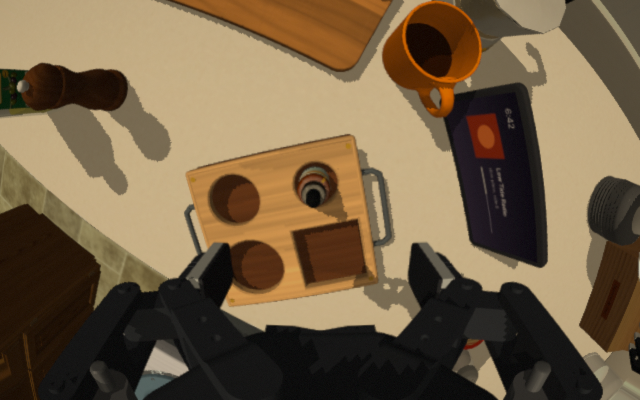

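The dropper stands in its hole at (315,185). M is at (235,199), L (258,266) and the square (331,253); the mill knob shows at (23,87).

```bash
python3 - <<'E'
from h import *
from scipy.optimize import least_squares
W=np.load("pics/wrist5.npz");W4=np.load("pics/wrist4.npz");W3=np.load("pics/wrist3.npz")
o=[(W,235,199,'M'),(W,330,253,'Q'),(W,258,266,'L'),(W,354,135,'c1'),(W,186,171,'c2'),(W4,320,198,'S'),(W4,204,220,'M'),(W4,375,127,'c1'),(W4,138,182,'c2'),(W3,287,121,'S'),(W3,181,148,'M'),(W3,208,239,'L'),(W3,343,57,'c1'),(W3,124,119,'c2')]
C=dict(Q=(40,47),L=(40,-47),M=(-46,-47),S=(-46,47),c1=(-90,97),c2=(-90,-97))
P=np.array([plane(m,u,v,.044,True)[:2] for m,u,v,_ in o])*1000;Q=np.array([C[n] for *_,n in o],float)
T=lambda x,Q:(np.array([[np.cos(x[2]),-np.sin(x[2])],[np.sin(x[2]),np.cos(x[2])]])@np.asarray(Q,float).T).T+x[:2]
r=least_squares(lambda x:(T(x,Q)-P).ravel(),[490,0,-2.4],loss='soft_l1',f_scale=3)
print(r.x);[print(o[i][3],P[i].round(),(P[i]-T(r.x,Q)[i]).round(1)) for i in range(len(o))]
for n in C:print(n,T(r.x,[C[n]]).round(1))
print("knob",plane(W,23,87,.17,True)*1000)
E
```

```text
[492.59218592  -3.35431634  -2.39581105]
M [496.  63.] [1.2 0.3]
Q [495. -62.] [0.1 2.9]
L [436.   2.] [ 4.3 -2.2]
c1 [623. -13.] [-1.6  0.2]
c2 [494. 129.] [ 1.4 -0.2]
S [558.  -6.] [-0.5  0.7]
M [495.  63.] [0.7 0.8]
c1 [623. -12.] [-2.   1.1]
c2 [493. 129.] [-0.4 -0.1]
S [558.  -6.] [-0.5  0.8]
M [495.  62.] [ 0.2 -0.7]
L [434.   5.] [3.  1.1]
c1 [623. -17.] [-1.5 -3. ]
c2 [490. 126.] [-3.2 -2.6]
Q [[495.1 -65. ]]
L [[431.3   4. ]]
M [[494.5  62.4]]
S [[558.3  -6.7]]
c1 [[624.5 -13.5]]
c2 [[492.9 129. ]]
knob [522.76242641 290.2447032  170.        ]
```

```bash
P="python3 -m pendant"
$P '[[-0.05,-0.15,0,0,-1],[-0.13,-0.4,0,0,-1],[-0.2,-0.65,0,0,-1],[-0.3,-0.9,0,0,-1],[-0.35,-1,0,0,-1]]'
$P '[[-0.09,-0.25,0,0,-1],[-0.18,-0.5,0,0,-1],[-0.27,-0.75,0,0,-1],[-0.35,-0.9,0,0,-1],[-0.35,-0.95,0,0,-1],[-0.35,-0.95,0,0,-1],[-0.35,-0.95,0,0,-1]]'
python3 - <<'E'
from h import *
W=optics.camera_model("wrist");im=optics.snapshot("wrist");cv2.imwrite(f"pics/wrist6.png",im[:,:,::-1]);np.savez(f"pics/wrist6.npz",**W,im=im)
print(sensors.read_state()['qpos'],[np.round(proj(W,np.array([.437,-.345,z]),True)) for z in(0,.07,.09)])
E
```

```text
time: 9.42
tcp_pos: [0.5017, -0.1617, 0.3908]
tool_rot: [0.964, 0.265, -0.002, 0.001]
contact_force: [-0.6, -0.8, -0.2]
opening: 0.0852
grip_force: 0.0
time: 10.0
tcp_pos: [0.4528, -0.2974, 0.3909]
tool_rot: [0.963, 0.269, -0.001, -0.001]
contact_force: [0.4, 0.2, 0.5]
opening: 0.0852
grip_force: 0.0
[-0.29623142  0.27031059  0.92852041  1.9060116  -0.24476738  1.08574738
 -0.29345188] [array([347., 202.]), array([353., 222.]), array([355., 229.])]
```

View pics/wrist6.png

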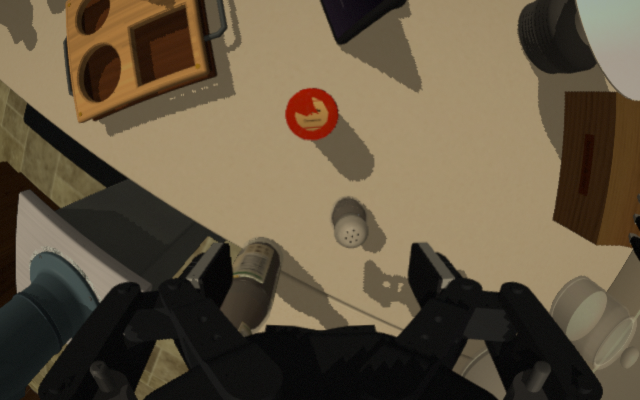

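Salt: domed top at (351,231), foot at (348,211). The sauce bottle lies left, at about (255,265).

```bash
python3 - <<'E'
from h import *
W=np.load("pics/wrist6.npz")
for u,v,z in [(351,231,.088),(348,211,.028)]:print(np.round(plane(W,u,v,z,True)[:2]*1000,1))
E
```

```text
[ 432.7 -343.7]
[ 434.3 -345.3]
```

```bash
P="python3 -m pendant"
$P '[[-0.06,-0.15,0,0,-1],[-0.13,-0.31,0,0,-1],[-0.13,-0.31,-0.15,0,-1],[-0.13,-0.31,-0.35,0,-1],[-0.13,-0.31,-0.55,0,-1],[-0.13,-0.31,-0.6,0,-1],[-0.13,-0.31,-0.6,0,-1],[-0.13,-0.31,-0.6,0,-1]]'
python3 - <<'E'
from h import *
W=optics.camera_model("wrist");im=optics.snapshot("wrist");np.savez(f"pics/wrist7.npz",**W,im=im);cv2.imwrite("pics/wrist7.png",cv2.resize(im[100:340,180:460,::-1],None,fx=2,fy=2))
print(sensors.read_state()['tcp_pos'],[np.round(proj(W,np.array([.4335,-.3445,z]),True)) for z in(0,.07,.09)])
E
```

```text
time: 10.72
tcp_pos: [0.4343, -0.3437, 0.3021]
tool_rot: [0.963, 0.27, -0.0, -0.0]
contact_force: [0.4, -0.8, 1.7]
opening: 0.0854
grip_force: 0.0
[ 0.43442145 -0.34441947  0.30311842] [array([320., 190.]), array([320., 215.]), array([320., 225.])]
```

View pics/wrist7.png

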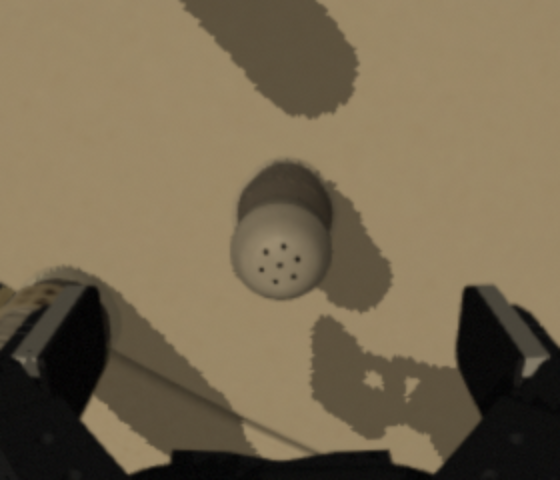

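```bash
P="python3 -m pendant"
$P '[[-0.025,-0.013,-0.1,0,-1],[-0.025,-0.013,-0.25,0,-1],[-0.025,-0.013,-0.4,0,-1],[-0.025,-0.013,-0.5,0,-1],[-0.025,-0.013,-0.55,0,-1],[-0.025,-0.013,-0.55,0,-1],[-0.025,-0.013,-0.55,0,0],[-0.025,-0.013,-0.55,0,1]]'
$P '[[0,0,0,0,1],[0,0,0,0,1],[0,0,0,0,1],[0,0,0,0,1],[0,0,0,0,1],[0,0,0,0,1],[0,0,0,0,1],[0,0,0,0,1]]'
```

```text
time: 11.43
tcp_pos: [0.4301, -0.3474, 0.2208]
tool_rot: [0.963, 0.269, 0.001, 0.001]
contact_force: [-0.4, 0.6, -0.5]
opening: 0.0637
grip_force: 0.0
time: 12.1
tcp_pos: [0.4299, -0.3475, 0.221]
tool_rot: [0.963, 0.269, 0.001, 0.001]
contact_force: [-1.6, 0.4, 4.5]
opening: 0.0339
grip_force: 58.6
```

```bash
P="python3 -m pendant"
$P '[[0,0,0.1,0,1],[0,0,0.3,0,1],[0,0,0.5,0,1],[0,0,0.7,0,1],[0,0,0.75,0,1],[0,0,0.75,0,1]]'
$P '[[0.02,0.15,0,0.03,1],[0.06,0.38,0,0.06,1],[0.1,0.62,0,0.09,1],[0.14,0.85,0,0.12,1],[0.16,1,0,0.12,1]]'
$P '[[0.03,0.25,0,0.03,1],[0.07,0.5,0,0.06,1],[0.1,0.7,0,0.09,1],[0.12,0.85,0,0.12,1],[0.12,0.9,0,0.13,1],[0.12,0.9,0,0.13,1],[0.12,0.9,0,0.13,1]]'
python3 - <<'E'
from h import *
s=sensors.read_state();print(s['tcp_pos'],s['qpos'])
E
```

```text
time: 12.6
tcp_pos: [0.4301, -0.348, 0.3355]
tool_rot: [0.963, 0.269, 0.003, 0.002]
contact_force: [-0.5, -0.4, -0.9]
opening: 0.0336
grip_force: 59.2
time: 13.02
tcp_pos: [0.4532, -0.1925, 0.3303]
tool_rot: [0.894, 0.448, -0.001, -0.002]
contact_force: [0.3, 1.0, -0.6]
opening: 0.0331
grip_force: 59.2
time: 13.6
tcp_pos: [0.4707, -0.0624, 0.3311]
tool_rot: [0.788, 0.616, -0.001, -0.0]
contact_force: [0.6, -1.4, 0.1]
opening: 0.0335
grip_force: 59.2
[ 0.4706603  -0.06238696  0.33111635] [-0.58802266  0.15559107  0.68581278  2.1036418  -0.12209564  0.9226011
 -0.07677401]
```

```bash
P="python3 -m pendant"
$P '[[0.04,0.2,0,0,1],[0.08,0.42,0,0,1],[0.12,0.64,0,0,1],[0.15,0.79,0,0,1],[0.16,0.83,0,0,1],[0.16,0.83,-0.1,0,1],[0.16,0.83,-0.23,0,1],[0.16,0.83,-0.25,0,1]]'
$P '[[0,0,0,0,1],[0,0,0,0,1]]'
python3 - <<'E'
from h import *
W=optics.camera_model("wrist");im=optics.snapshot("wrist");np.savez(f"pics/wrist8.npz",**W,im=im);cv2.imwrite("pics/wrist8.png",im[...,::-1])
p=sensors.read_state()['tcp_pos'];print(p,np.round(proj(W,np.array([p[0],p[1],p[2]-.221]),True)),np.round(proj(W,np.array([.4945,.0624,.044]),True)))
E
```

```text
time: 14.27
tcp_pos: [0.4939, 0.0599, 0.2917]
tool_rot: [0.788, 0.615, -0.003, -0.0]
contact_force: [-0.0, -0.2, -0.6]
opening: 0.0339
grip_force: 59.2
time: 14.43
tcp_pos: [0.4955, 0.0607, 0.2945]
tool_rot: [0.788, 0.615, -0.0, 0.0]
contact_force: [0.2, -0.4, -0.0]
opening: 0.0337
grip_force: 59.2
[0.49584017 0.06119013 0.29507959] [319. 218.] [317. 203.]
```

View pics/wrist8.png

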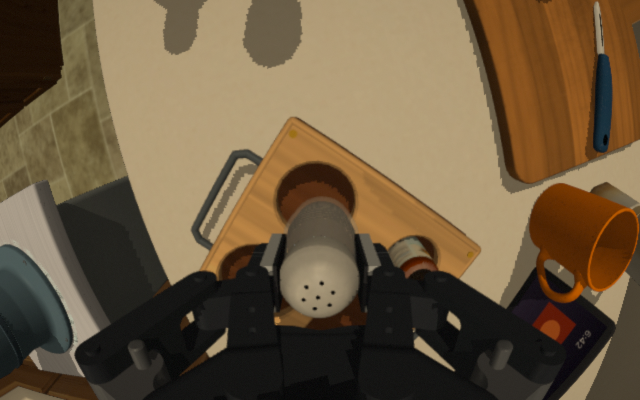

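Hole M's rim spans columns 276–356 with its top at row 162. That matches the predicted centre (317,203), so the shaker is above it.

```bash
P="python3 -m pendant"
$P '[[-0.005,0.005,-0.06,0,1],[-0.005,0.005,-0.12,0,1],[-0.005,0.005,-0.18,0,1],[-0.005,0.005,-0.24,0,1],[-0.005,0.005,-0.3,0,1],[-0.005,0.005,-0.35,0,1],[-0.005,0.005,-0.36,0,1],[-0.005,0.005,-0.36,0,1]]'
$P '[[0,0,-0.01,0,1],[0,0,-0.02,0,1],[0,0,-0.03,0,1],[0,0,-0.035,0,1],[0,0,-0.035,0,1],[0,0,-0.035,0,1]]'
```

```text
time: 15.15
tcp_pos: [0.4942, 0.0634, 0.2394]
tool_rot: [0.787, 0.617, -0.001, -0.0]
contact_force: [-0.1, 0.0, -0.5]
opening: 0.0336
grip_force: 59.2
time: 15.65
tcp_pos: [0.4947, 0.0635, 0.2353]
tool_rot: [0.787, 0.617, 0.0, 0.0]
contact_force: [0.9, 0.3, -0.1]
opening: 0.0335
grip_force: 59.2
```

```bash
P="python3 -m pendant"
$P '[[0,0,-0.008,0,1],[0,0,-0.008,0,1],[0,0,-0.008,0,0],[0,0,-0.008,0,-1],[0,0,-0.008,0,-1],[0,0,-0.008,0,-1],[0,0,-0.008,0,-1],[0,0,-0.008,0,-1]]'
$P '[[0,0,0.1,0,-1],[0,0,0.3,0,-1],[0,0,0.55,0,-1],[0,0,0.8,0,-1],[0,0,1,0,-1],[0,0,1,0,-1]]'
$P '[[0.02,0.15,0,0,-1],[0.06,0.4,0,0,-1],[0.1,0.65,0,0,-1],[0.14,0.9,0,0,-1],[0.16,1,0.1,0,-1],[0.16,1,0.1,0,-1]]'
python3 - <<'E'
from h import *
W=optics.camera_model("wrist");im=optics.snapshot("wrist");np.savez(f"pics/wrist9.npz",**W,im=im);cv2.imwrite("pics/wrist9.png",im[...,::-1])
p=sensors.read_state();print(p['tcp_pos'],p['qpos'])
E
```

```text
time: 16.32
tcp_pos: [0.4946, 0.0635, 0.2339]
tool_rot: [0.787, 0.617, -0.0, -0.0]
contact_force: [0.9, 0.7, 0.6]
opening: 0.0852
grip_force: 0.0
time: 16.82
tcp_pos: [0.4975, 0.0632, 0.3907]
tool_rot: [0.787, 0.617, 0.007, 0.002]
contact_force: [1.0, 0.3, 0.8]
opening: 0.0854
grip_force: 0.0
time: 17.32
tcp_pos: [0.5187, 0.2201, 0.4002]
tool_rot: [0.784, 0.621, 0.002, -0.0]
contact_force: [0.6, 0.6, 1.0]
opening: 0.0854
grip_force: 0.0
[0.51873566 0.21654706 0.39938519] [-0.92260937  0.23846709  0.52335218  1.83973293 -0.13312815  1.09593182
 -0.58650614]
```

View pics/wrist9.png

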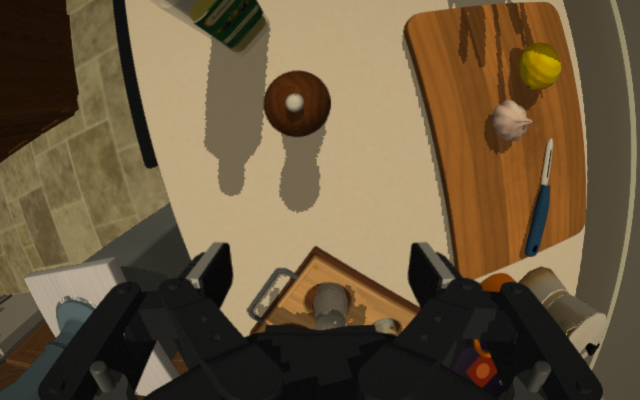

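Salt sits in its hole. The mill's knob is at (295,102) inside its head circle at (297,103); the oil bottle's nearest corner is at about (232,50).

```bash
python3 - <<'E'
from h import *
W=np.load("pics/wrist9.npz")
for u,v,z in [(295,102,.167),(297,103,.136),(232,50,.0),(270,33,0),(205,25,0)]:print(np.round(plane(W,u,v,z,True)[:2]*1000,1))
E
```

```text
[521.6 297.6]
[520.9 298.4]
[451.4 391.6]
[501.2 398.8]
[424.5 436.3]
```

```bash
P="python3 -m pendant"
$P '[[0.01,0.15,0,-0.02,-1],[0.015,0.35,0,-0.05,-1],[0.015,0.5,0,-0.08,-1],[0.015,0.54,0,-0.08,-1],[0.015,0.54,0,-0.08,-1],[0.015,0.54,0,-0.08,-1]]'
python3 - <<'E'
from h import *
W=optics.camera_model("wrist");im=optics.snapshot("wrist");np.savez(f"pics/wrist10.npz",**W,im=im)
p=sensors.read_state();print(p['tcp_pos'],p['qpos'])
hsv=cv2.cvtColor(im,cv2.COLOR_RGB2HSV)
g=((hsv[...,1]<60)&(hsv[...,2]>140)).astype(np.uint8)
n,l,st,ce=cv2.connectedComponentsWithStats(g)
pr=proj(W,np.array([.521,.298,.167]),True);print(np.round(pr))
for s,c in zip(st[1:],ce[1:]):
    if 15<s[4]<2000 and np.hypot(*(c-pr))<80:print(s,c.round(),np.round(plane(W,*c,.167,True)*1000))
v=hsv[...,2];d=(v<110).astype(np.uint8);d[235:]=0;d[:,:230]=0;d[:,410:]=0
for c in cv2.findContours(d,0,2)[0]:
    if cv2.contourArea(c)>300:
        (e,ax,_)=cv2.fitEllipse(c);print("dark",np.round(e),np.round(ax),np.round(plane(W,*e,.136,True)*1000))
E
```

```text
time: 17.87
tcp_pos: [0.5211, 0.2922, 0.3982]
tool_rot: [0.858, 0.513, -0.001, 0.001]
contact_force: [0.0, 0.1, -0.0]
opening: 0.0856
grip_force: 0.0
[0.52140699 0.29148504 0.39848313] [-1.01463545  0.31535578  0.52672023  1.75566335 -0.17242659  1.11850371
 -0.92842867]
[315. 206.]
dark [315. 186.] [62. 88.] [524. 304. 136.]
dark [212. 111.] [59. 94.] [482. 394. 136.]
```

```bash
python3 - <<'E'
from h import *
W=np.load("pics/wrist10.npz");im=W["im"];hsv=cv2.cvtColor(im,cv2.COLOR_RGB2HSV)
x0,y0=270,140;r=hsv[y0:y0+100,x0:x0+90]
g=((r[...,1]<90)&(r[...,2]>115)).astype(np.uint8)
n,l,st,ce=cv2.connectedComponentsWithStats(g)
for s,c in zip(st[1:],ce[1:]):
    if s[4]>10:c=c+[x0,y0];print(s,c.round(1),np.round(plane(W,*c,.167,True)*1000))
im2=im[0:300,130:460,::-1];cv2.imwrite("pics/w10.png",cv2.resize(im2,None,fx=2,fy=2))
E
```

```text
[   0    0   90  100 2684] [326.4 173.9] [538. 314. 167.]
[ 37  58  16  17 204] [314.7 205.9] [521. 298. 167.]
[  2  64  41  36 800] [290.1 228.1] [498. 292. 167.]
```

View pics/w10.png

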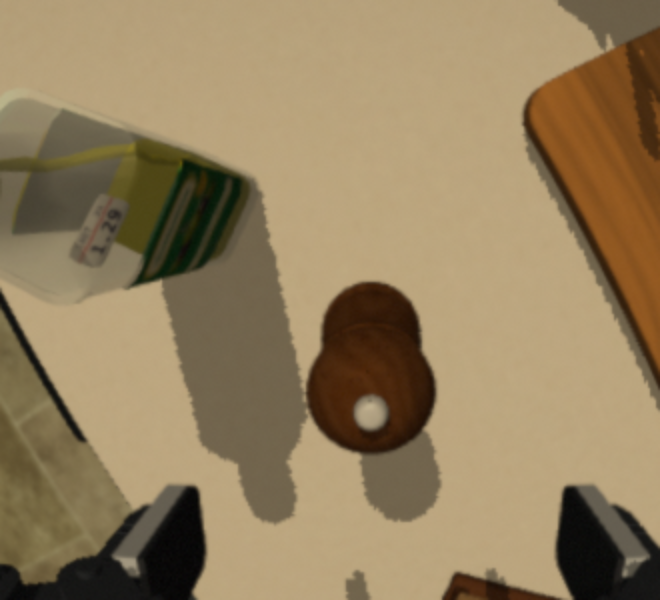

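Mill knob at (315,206) gives (521,298); the oil's base edge runs from about (256,91) to (232,135).

```bash
python3 - <<'E'
from h import *
W=np.load("pics/wrist10.npz");a,b=[plane(W,*p,0,True)[:2]*1000 for p in((256,91),(231,136))];print(a,b,np.linalg.norm(a-b),np.degrees(np.arctan2(*(b-a)[::-1])))
E
P="python3 -m pendant"
$P '[[0,0.04,0,0,-1],[0,0.04,-0.15,0,-1],[0,0.04,-0.35,0,-1],[0,0.04,-0.55,0,-1],[0,0.04,-0.7,0,-1],[0,0.04,-0.72,0,-1],[0,0.04,-0.72,0,-1],[0,0.04,-0.72,0,0]]'
$P '[[0,0,0,0,1],[0,0,0,0,1],[0,0,0,0,1],[0,0,0,0,1],[0,0,0,0,1],[0,0,0,0,1],[0,0,0,0,1]]'
```

```text
[500.23835142 411.92217173] [446.32736062 380.31015356] 62.49571683345373 -149.61373709481265
time: 18.58
tcp_pos: [0.5218, 0.2999, 0.2922]
tool_rot: [0.858, 0.513, 0.001, 0.0]
contact_force: [0.6, 1.0, 0.3]
opening: 0.0753
grip_force: 0.0
time: 19.17
tcp_pos: [0.5222, 0.3011, 0.2936]
tool_rot: [0.858, 0.513, 0.003, -0.0]
contact_force: [-0.6, 0.4, 6.5]
opening: 0.0459
grip_force: 61.0
```

```bash
P="python3 -m pendant"
$P '[[0,0,0.05,0,1],[0,0,0.12,0,1],[0,0,0.2,0,1],[0,0,0.2,0,1],[0,0,0.2,0,1],[0,0,0.2,0,1]]'
python3 - <<'E'
from h import *
W=optics.camera_model("wrist");im=optics.snapshot("wrist");np.savez(f"pics/wrist11.npz",**W,im=im)
p=sensors.read_state();t=p['tcp_pos'];print(t,p['contact_force'],p['torque'])
hsv=cv2.cvtColor(im,cv2.COLOR_RGB2HSV)
x0,y0=270,140;r=hsv[y0:330,x0:370]
g=((r[...,1]<90)&(r[...,2]>115)).astype(np.uint8)
n,l,st,ce=cv2.connectedComponentsWithStats(g)
for s,c in zip(st[1:],ce[1:]):
    if 40<s[4]<1500:c=c+[x0,y0];print(s,c.round(1))
for o in(.136,.0): print([np.round(proj(W,np.array([t[0],t[1],t[2]-.155-.136+z]),True)) for z in(0.,.028,.136,.167)]);break
h=r; d=((r[...,2]<110)&(r[...,2]>10)&(r[...,1]>110)).astype(np.uint8)
for y in range(0,190,10): 
    xs=np.where(d[y])[0]; print(y+y0,(xs.min()+x0,xs.max()+x0) if len(xs) else None,end=' ')
E
```

```text
time: 19.67
tcp_pos: [0.5207, 0.3005, 0.321]
tool_rot: [0.858, 0.513, -0.0, -0.0]
contact_force: [-0.5, -0.3, -2.0]
opening: 0.0457
grip_force: 61.6
[0.52051283 0.30039876 0.32056439] [-1.04495842 -0.4741399  -0.7948535 ] [ 0.00389806 -0.04037467 -0.01384672]
[array([319., 192.]), array([319., 201.]), array([318., 266.]), array([318., 305.])]
140 None 150 None 160 None 170 (np.int64(296), np.int64(336)) 180 (np.int64(288), np.int64(345)) 190 (np.int64(284), np.int64(349)) 200 (np.int64(283), np.int64(350)) 210 (np.int64(283), np.int64(351)) 220 (np.int64(285), np.int64(349)) 230 (np.int64(280), np.int64(357)) 240 (np.int64(275), np.int64(362)) 250 (np.int64(270), np.int64(369)) 260 (np.int64(270), np.int64(369)) 270 (np.int64(270), np.int64(369)) 280 (np.int64(270), np.int64(369)) 290 (np.int64(270), np.int64(369)) 300 (np.int64(277), np.int64(363)) 310 (np.int64(285), np.int64(354)) 320 (np.int64(302), np.int64(338))
```

```bash
P="python3 -m pendant"
$P '[[0,0,0.15,0,1],[0,0,0.35,0,1],[0,0,0.55,0,1],[0,0,0.7,0,1],[-0.06,-0.15,0.7,0,1],[-0.13,-0.35,0.7,0,1],[-0.2,-0.6,0.7,0,1],[-0.26,-0.8,0.7,0,1]]'
$P '[[-0.07,-0.24,0,0,1],[-0.14,-0.48,0,0,1],[-0.21,-0.72,0,0,1],[-0.28,-0.95,0,0,1],[-0.34,-1,0,0,1],[-0.34,-1,0,0,1],[-0.34,-1,0,0,1]]'
python3 - <<'E'
from h import *
p=sensors.read_state();print(p['tcp_pos'],p['qpos'])
E
```

```text
time: 20.38
tcp_pos: [0.481, 0.1781, 0.4251]
tool_rot: [0.858, 0.513, -0.001, 0.0]
contact_force: [-0.1, -1.5, -1.6]
opening: 0.0457
grip_force: 62.0
time: 20.97
tcp_pos: [0.4304, 0.03, 0.4256]
tool_rot: [0.859, 0.513, 0.0, -0.001]
contact_force: [0.5, -0.1, -2.9]
opening: 0.0456
grip_force: 62.0
[0.43039343 0.03000022 0.42559093] [-0.87349223 -0.11920011  0.67496773  2.09520515  0.07995303  1.14089713
 -0.72949748]
```

```bash
P="python3 -m pendant"
$P '[[0.006,-0.09,0,0,1],[0.006,-0.173,0,0,1],[0.006,-0.173,-0.1,0,1],[0.006,-0.173,-0.22,0,1],[0.006,-0.173,-0.36,0,1],[0.006,-0.173,-0.48,0,1],[0.006,-0.173,-0.5,0,1],[0.006,-0.173,-0.5,0,1]]'
$P '[[0,0,0,0,1],[0,0,0,0,1]]'
python3 - <<'E'
from h import *
W=optics.camera_model("wrist");im=optics.snapshot("wrist");np.savez(f"pics/wrist12.npz",**W,im=im)
t=sensors.read_state()['tcp_pos'];print(t,proj(W,np.array([t[0],t[1],t[2]-.293]),True))
# predicted rim points of hole L against deck edge
hsv=cv2.cvtColor(im,cv2.COLOR_RGB2HSV);v=hsv[...,2]
for a in range(0,360,30):
    row=[]
    for r in np.arange(.030,.046,.002):
        u,w=proj(W,np.array([.4313+r*np.cos(np.radians(a)),.004+r*np.sin(np.radians(a)),.044]),True)
        row.append(int(v[int(round(w)),int(round(u))]) if 0<=u<640 and 0<=w<400 else -1)
    print(a,row,int(u),int(w))
E
```

```text
time: 21.63
tcp_pos: [0.4316, 0.0059, 0.3498]
tool_rot: [0.858, 0.514, -0.002, 0.0]
contact_force: [-0.5, -0.3, -0.5]
opening: 0.0463
grip_force: 62.1
time: 21.8
tcp_pos: [0.4328, 0.0052, 0.3521]
tool_rot: [0.858, 0.514, 0.001, 0.0]
contact_force: [-0.1, 0.8, -0.4]
opening: 0.0457
grip_force: 62.1
[0.43270705 0.00497638 0.35219691] (np.float64(318.6102365078788), np.float64(192.19037357100936))
0 [63, 63, 64, 145, 212, 223, 221, 220] 360 167
30 [65, 66, 64, 122, 205, 232, 210, 149] 343 149
60 [64, 64, 64, 66, 143, 223, 232, 230] 319 142
90 [63, 62, 60, 62, 98, 194, 225, 221] 294 148
120 [62, 63, 62, 63, 76, 171, 230, 232] 276 165
150 [70, 67, 65, 71, 121, 191, 235, 236] 270 188
180 [71, 68, 66, 60, 61, 189, 233, 234] 277 210
210 [85, 86, 96, 99, 94, 68, 60, 60] 293 227
240 [58, 65, 68, 75, 77, 76, 72, 69] 316 233
270 [94, 95, 76, 55, 56, 59, 65, 69] 339 228
300 [49, 51, 49, 45, 181, 235, 236, 236] 357 213
330 [75, 97, 105, 194, 230, 231, 230, 229] 364 191
```

```bash
P="python3 -m pendant"
$P '[[-0.012,0,-0.05,0,1],[-0.012,0,-0.1,0,1],[-0.012,0,-0.15,0,1],[-0.012,0,-0.2,0,1],[-0.012,0,-0.25,0,1],[-0.012,0,-0.26,0,1],[-0.012,0,-0.26,0,1]]'
$P '[[0,0,-0.01,0,1],[0,0,-0.02,0,1],[0,0,-0.03,0,1],[0,0,-0.035,0,1],[0,0,-0.035,0,1],[0,0,-0.035,0,1]]'
```

```text
time: 22.43
tcp_pos: [0.4295, 0.0044, 0.311]
tool_rot: [0.858, 0.513, -0.001, -0.0]
contact_force: [0.4, -0.6, -1.0]
opening: 0.0458
grip_force: 62.1
time: 22.93
tcp_pos: [0.4306, 0.0048, 0.3076]
tool_rot: [0.858, 0.513, 0.001, -0.0]
contact_force: [-1.5, 1.0, 6.2]
opening: 0.0458
grip_force: 62.6
```

```bash
P="python3 -m pendant"
$P '[[0,0,0,0,0],[0,0,0,0,-1],[0,0,0,0,-1],[0,0,0,0,-1],[0,0,0,0,-1],[0,0,0,0,-1],[0,0,0,0,-1]]'
$P '[[0,0,0.1,0,-1],[0,0,0.3,0,-1],[0,0,0.55,0,-1],[0,0,0.8,0,-1],[0,0,1,0,-1],[0,0,1,0,-1]]'
$P '[[0.02,0.2,0,0,-1],[0.04,0.45,0,0,-1],[0.06,0.7,0,0,-1],[0.08,0.95,0.1,0,-1],[0.09,1,0.1,0,-1]]'
$P '[[0.02,0.2,0,0,-1],[0.04,0.45,0,0,-1],[0.06,0.7,0,0,-1],[0.08,0.8,0,0,-1],[0.08,0.8,0,0,-1],[0.08,0.8,0,0,-1]]'
python3 - <<'E'
from h import *
W=optics.camera_model("wrist");im=optics.snapshot("wrist");np.savez(f"pics/wrist13.npz",**W,im=im)
p=sensors.read_state();print(p['tcp_pos'],p['qpos'],proj(W,np.array([.462,.41,.267]),True))
hsv=cv2.cvtColor(im,cv2.COLOR_RGB2HSV)
u,v=map(int,proj(W,np.array([.462,.41,.267]),True))
for y in range(v-60,v+61,15):print(y,[tuple(hsv[y,x].tolist()) for x in range(u-60,u+61,20)] if 0<=y<400 else None)
E
```

```text
time: 23.52
tcp_pos: [0.4299, 0.0045, 0.3066]
tool_rot: [0.858, 0.513, -0.0, 0.0]
contact_force: [0.2, 0.4, 0.5]
opening: 0.0856
grip_force: 0.0
time: 24.02
tcp_pos: [0.4324, 0.0041, 0.4633]
tool_rot: [0.858, 0.513, 0.007, 0.001]
contact_force: [0.7, 0.5, 0.2]
opening: 0.0854
grip_force: 0.0
time: 24.43
tcp_pos: [0.443, 0.1621, 0.473]
tool_rot: [0.856, 0.518, 0.002, -0.001]
contact_force: [1.0, 0.8, -0.5]
opening: 0.0858
grip_force: 0.0
time: 24.93
tcp_pos: [0.4553, 0.2752, 0.4708]
tool_rot: [0.858, 0.514, -0.001, 0.001]
contact_force: [0.0, -0.5, -0.3]
opening: 0.0853
grip_force: 0.0
[0.45572443 0.27359242 0.47100713] [-1.07825313  0.10136385  0.49547749  1.82229229 -0.04950565  1.23217354
 -1.06171468] (np.float64(218.68743782747515), np.float64(24.934235289197858))
-36 None
-21 None
-6 None
9 [(19, 82, 187), (19, 84, 189), (20, 185, 174), (20, 183, 187), (20, 177, 183), (20, 75, 163), (19, 84, 189)]
24 [(19, 84, 189), (19, 82, 190), (20, 178, 173), (20, 177, 177), (20, 185, 174), (21, 237, 58), (25, 138, 140)]
39 [(19, 81, 191), (19, 85, 189), (19, 82, 192), (20, 183, 146), (21, 231, 63), (21, 96, 80), (22, 79, 133)]
54 [(19, 83, 193), (19, 84, 191), (19, 82, 192), (21, 73, 144), (21, 70, 84), (25, 165, 99), (15, 87, 117)]
69 [(45, 30, 17), (19, 82, 192), (19, 83, 193), (19, 83, 193), (21, 71, 107), (25, 153, 113), (25, 181, 83)]
84 [(30, 16, 16), (20, 83, 193), (19, 83, 194), (19, 84, 194), (19, 82, 193), (19, 79, 116), (42, 140, 40)]
```

```bash
cat > cap.py <<'E'
from h import *
def cap(name):
    W=optics.camera_model("wrist");im=optics.snapshot("wrist");np.savez(f"pics/{name}.npz",**W,im=im)
    t=sensors.read_state();t=t['tcp_pos'];print(t)
    return ana(name,t)
def ana(name,t=None):
    W=np.load(f"pics/{name}.npz");im=W["im"];hsv=cv2.cvtColor(im,cv2.COLOR_RGB2HSV)
    g=((abs(hsv[...,0].astype(int)-20)<4)&(hsv[...,1]>150)&(hsv[...,2]>135)).astype(np.uint8)
    n,l,st,ce=cv2.connectedComponentsWithStats(g)
    for s,c in zip(st[1:],ce[1:]):
        if s[4]>300:
            (cx,cy),r=cv2.minEnclosingCircle(np.argwhere(l==np.where((ce==c).all(1))[0][0])[:,::-1].astype(np.float32))
            print(s,c.round(1),(round(cx),round(cy),round(r)),np.round(plane(W,*c,.266,True)[:2]*1000,1),np.round(plane(W,cx,cy,.266,True)[:2]*1000,1))
E
python3 -c "
from cap import *
ana('wrist13')"
```

```text
[ 196    0   55   40 1802] [222.2  17.3] (224, 14, 29) [465.8 413.6] [467.6 415. ]
```

```bash
P="python3 -m pendant"
$P '[[0.02,0.2,0,0,-1],[0.04,0.45,0,0,-1],[0.06,0.65,0,0,-1],[0.06,0.68,0,0,-1],[0.06,0.68,0,0,-1],[0.06,0.68,0,0,-1]]'
python3 -c "
from cap import *
cap('wrist14')"
```

```text
time: 25.48
tcp_pos: [0.4653, 0.3743, 0.4715]
tool_rot: [0.859, 0.512, -0.001, 0.001]
contact_force: [0.4, -0.7, -1.0]
opening: 0.0857
grip_force: 0.0
[0.46559134 0.37355937 0.47174074]
[ 259  137   59   58 2652] [287.9 166.1] (288, 166, 30) [467.4 415.4] [467.3 415.4]
```

```bash
P="python3 -m pendant"
$P '[[0,0.14,0,0,-1],[0.008,0.27,0,0,-1],[0.008,0.27,0,0,-1],[0.008,0.27,0,0,-1],[0.008,0.27,0,0,-1]]'
python3 -c "
from cap import *
cap('wrist15')"
```

```text
time: 25.95
tcp_pos: [0.4667, 0.4145, 0.4719]
tool_rot: [0.859, 0.512, -0.0, 0.001]
contact_force: [0.6, 0.1, -0.1]
opening: 0.085
grip_force: 0.0
[0.46671454 0.41445493 0.4719717 ]
[ 292  200   56   52 2278] [319.2 225.5] (319, 225, 28) [467.3 415. ] [467.6 415.6]
```

```bash
P="python3 -m pendant"
$P '[[0,0.004,-0.1,0,-1],[0,0.004,-0.2,0,-1],[0,0.004,-0.3,0,-1],[0,0.004,-0.4,0,-1],[0,0.004,-0.445,0,-1],[0,0.004,-0.445,0,-1],[0,0.004,-0.445,0,0],[0,0.004,-0.445,0,1]]'
$P '[[0,0,0,0,1],[0,0,0,0,1],[0,0,0,0,1],[0,0,0,0,1],[0,0,0,0,1],[0,0,0,0,1],[0,0,0,0,1]]'
$P '[[0,0,0.02,0,1],[0,0,0.06,0,1],[0,0,0.13,0,1],[0,0,0.2,0,1],[0,0,0.2,0,1],[0,0,0.2,0,1]]'
```

```text
time: 26.67
tcp_pos: [0.4663, 0.4173, 0.4063]
tool_rot: [0.858, 0.513, 0.001, -0.0]
contact_force: [-0.5, -0.0, 1.0]
opening: 0.064
grip_force: 0.0
time: 27.25
tcp_pos: [0.4666, 0.4179, 0.407]
tool_rot: [0.858, 0.513, 0.002, -0.0]
contact_force: [0.7, -0.4, 5.5]
opening: 0.0402
grip_force: 58.3
time: 27.75
tcp_pos: [0.466, 0.4178, 0.4361]
tool_rot: [0.858, 0.513, 0.001, -0.0]
contact_force: [0.3, -0.4, -4.2]
opening: 0.0401
grip_force: 57.9
```

```bash
P="python3 -m pendant"
$P '[[0,0,0.08,0,1],[0,0,0.22,0,1],[0,0,0.38,0,1],[0,0,0.54,0,1],[0,0,0.66,0,1],[0,0,0.73,0,1],[0,0,0.74,0,1],[0,0,0.74,0,1]]'
$P '[[0.01,-0.06,0,0,1],[0.04,-0.18,0,0.01,1],[0.07,-0.34,0,0.02,1],[0.1,-0.5,0,0.03,1],[0.13,-0.66,0,0.04,1],[0.16,-0.82,0,0.05,1],[0.18,-0.94,0,0.06,1],[0.19,-1,0,0.06,1]]'
$P '[[0.02,-0.06,0,0,1],[0.05,-0.18,0,0,1],[0.08,-0.34,0,0,1],[0.11,-0.5,0,0,1],[0.14,-0.66,0,0,1],[0.17,-0.82,0,0,1],[0.2,-0.94,0,0,1],[0.21,-1,0,0,1]]'
python3 -c "
from h import *
p=sensors.read_state();print(p['tcp_pos'],p['qpos'])"
```

```text
time: 28.42
tcp_pos: [0.4657, 0.4175, 0.5463]
tool_rot: [0.858, 0.513, 0.0, -0.0]
contact_force: [-0.0, 0.1, -4.2]
opening: 0.0401
grip_force: 58.1
time: 29.08
tcp_pos: [0.495, 0.2628, 0.5442]
tool_rot: [0.808, 0.59, -0.002, 0.001]
contact_force: [1.1, -1.8, -4.0]
opening: 0.0402
grip_force: 58.0
time: 29.75
tcp_pos: [0.5261, 0.1149, 0.5454]
tool_rot: [0.807, 0.59, -0.0, 0.0]
contact_force: [0.8, -0.6, -4.3]
opening: 0.0405
grip_force: 58.0
[0.52613721 0.11493435 0.54543711] [-0.86989491  0.07120251  0.61646586  1.7030956  -0.04065206  1.38104799
 -0.55493153]
```

```bash
P="python3 -m pendant"
$P '[[0,-0.06,0,0,1],[0,-0.18,0,0,1],[0,-0.34,0,0,1],[0,-0.5,0,0,1],[0,-0.64,0,0,1],[0,-0.76,0,0,1],[0,-0.8,0,0,1]]'
$P '[[-0.03,-0.06,0,0,1],[-0.08,-0.16,0,0,1],[-0.14,-0.28,0,0,1],[-0.18,-0.36,0,0,1],[-0.205,-0.39,0,0,1],[-0.205,-0.39,0,0,1],[-0.205,-0.39,0,0,1]]'
python3 - <<'E'
from h import *
for n in("wrist","scene","side"):
    W=optics.camera_model(n);im=optics.snapshot(n);np.savez(f"pics/{n}16.npz",**W,im=im)
print(sensors.read_state()['tcp_pos'],sensors.read_state()['tool_rot'])
E
```

```text
time: 30.33
tcp_pos: [0.5254, -0.0048, 0.5459]
tool_rot: [0.807, 0.591, -0.0, 0.0]
contact_force: [-0.4, -0.7, -3.5]
opening: 0.0401
grip_force: 57.9
time: 30.92
tcp_pos: [0.4946, -0.0611, 0.5462]
tool_rot: [0.806, 0.592, 0.001, -0.0]
contact_force: [0.1, 2.1, -4.7]
opening: 0.04
grip_force: 58.1
[ 0.49531132 -0.0590524   0.54601404] [ 8.05274849e-01  5.92901306e-01  5.66359590e-04 -3.72542734e-04]
```

```bash
P="python3 -m pendant"
$P '[[0,-0.02,0,0.007,1],[0,-0.04,-0.06,0.007,1],[0,-0.04,-0.15,0.007,1],[0,-0.04,-0.25,0.007,1],[0,-0.04,-0.35,0.007,1],[0,-0.04,-0.43,0.007,1],[0,-0.04,-0.47,0.007,1],[0,-0.04,-0.48,0.007,1]]'
$P '[[0,0,0,0,1],[0,0,0,0,1]]'
python3 - <<'E'
from h import *
W=optics.camera_model("wrist");im=optics.snapshot("wrist");np.savez(f"pics/wrist17.npz",**W,im=im)
t=sensors.read_state()['tcp_pos'];print(t)
hsv=cv2.cvtColor(im,cv2.COLOR_RGB2HSV)
C=np.array([.4951,-.065]);ya=-2.396;R=np.array([[np.cos(ya),-np.sin(ya)],[np.sin(ya),np.cos(ya)]])
# walk outward from hole centre past each rim side at 38 mm; hsv along path (deck z) and bottle base outline at z=.067
for s in([1,0],[0,1],[-1,0],[0,-1]):
  for off in(-.02,0,.02):
    row=[]
    for r in np.arange(.022,.047,.002):
        p=C+R@(np.array(s)*r+np.array([-s[1],s[0]])*off);u,w=proj(W,np.array([*p,.044]),True)
        row.append(tuple(hsv[int(w),int(u)].tolist()) if 0<=u<640 and 0<=w<400 else None)
    print(s,off,int(u),int(w),[ (x[0],x[2]) if x else None for x in row])
E
```

```text
time: 31.73
tcp_pos: [0.4945, -0.0663, 0.472]
tool_rot: [0.799, 0.601, -0.002, -0.001]
contact_force: [0.4, 0.8, -3.8]
opening: 0.04
grip_force: 58.0
time: 31.9
tcp_pos: [0.4954, -0.0667, 0.4745]
tool_rot: [0.799, 0.601, 0.0, 0.0]
contact_force: [0.2, -0.1, -4.3]
opening: 0.0403
grip_force: 58.1
[ 0.49540021 -0.06681944  0.47482177]
[1, 0] -0.02 287 185 [(20, 172), (23, 137), (21, 150), (21, 166), (20, 173), (20, 166), (19, 173), (20, 192), (21, 197), (21, 222), (23, 222), (24, 219), (24, 209)]
[1, 0] 0 300 193 [(29, 170), (28, 171), (29, 170), (30, 171), (30, 171), (30, 170), (30, 171), (30, 171), (29, 170), (29, 170), (29, 171), (29, 170), (29, 170)]
[1, 0] 0.02 313 200 [(25, 171), (25, 171), (25, 171), (26, 171), (26, 170), (26, 171), (27, 171), (27, 171), (26, 171), (26, 171), (26, 171), (26, 171), (27, 169)]
[0, 1] -0.02 340 194 [(26, 171), (26, 171), (26, 171), (25, 171), (26, 172), (26, 170), (26, 170), (26, 170), (25, 171), (25, 171), (26, 171), (25, 171), (26, 171)]
[0, 1] 0 348 182 [(25, 144), (26, 142), (26, 142), (26, 142), (26, 142), (26, 142), (26, 142), (26, 143), (26,
[... 460 characters left out ...]
 63), (14, 82), (16, 164), (17, 225), (17, 233), (17, 226), (17, 221)]
[-1, 0] 0.02 323 126 [(13, 110), (11, 72), (12, 66), (12, 67), (12, 68), (12, 64), (11, 64), (15, 93), (16, 174), (17, 229), (17, 233), (17, 229), (16, 221)]
[0, -1] -0.02 295 133 [(11, 105), (12, 93), (11, 101), (12, 92), (11, 65), (12, 61), (11, 62), (12, 61), (14, 78), (16, 176), (16, 219), (16, 222), (16, 221)]
[0, -1] 0 288 146 [(33, 90), (24, 90), (15, 97), (12, 105), (12, 71), (11, 65), (12, 62), (11, 62), (14, 87), (16, 166), (17, 231), (17, 235), (17, 235)]
[0, -1] 0.02 280 159 [(22, 221), (19, 193), (12, 99), (12, 97), (12, 82), (12, 57), (11, 58), (11, 59), (15, 118), (16, 204), (17, 232), (18, 239), (18, 239)]
```

```bash
python3 - <<'E'
from h import *
W=np.load("pics/wrist17.npz")
C=np.array([.4951,-.065]);ya=-2.396;R=np.array([[np.cos(ya),-np.sin(ya)],[np.sin(ya),np.cos(ya)]])
for q in([-.024,0],[0,-.0285]):
    u=proj(W,np.array([*(C+R@np.array(q)),.044]),True)
    for z in(.0675,):print(q,np.round((R.T@(plane(W,*u,z,True)[:2]-C))*1000,1))
print("tcp",R.T@(np.array([.4954,-.0668])-C)*1000)
E
```

```text
[-0.024, 0] [-25.9  -1.9]
[0, -0.0285] [ -3.3 -28.7]
tcp [1.00072743 1.52595695]
```

```bash
P="python3 -m pendant"
$P '[[0.011,0.028,0,-0.012,1],[0.011,0.028,0,-0.025,1],[0.011,0.028,0,-0.025,1],[0.011,0.028,-0.04,-0.025,1],[0.011,0.028,-0.08,-0.025,1],[0.011,0.028,-0.12,-0.025,1],[0.011,0.028,-0.15,-0.025,1],[0.011,0.028,-0.15,-0.025,1]]'
$P '[[0,0,-0.03,0,1],[0,0,-0.06,0,1],[0,0,-0.09,0,1],[0,0,-0.1,0,1],[0,0,-0.1,0,1]]'
```

```text
time: 32.62
tcp_pos: [0.4959, -0.0625, 0.4498]
tool_rot: [0.822, 0.569, -0.001, -0.001]
contact_force: [-1.2, 0.5, -4.3]
opening: 0.0398
grip_force: 58.1
time: 33.03
tcp_pos: [0.4963, -0.0626, 0.4358]
tool_rot: [0.822, 0.569, -0.001, -0.0]
contact_force: [-0.0, 0.4, -4.2]
opening: 0.0404
grip_force: 58.1
```

```bash
P="python3 -m pendant"
$P '[[0,0,-0.02,0,1],[0,0,-0.04,0,1],[0,0,-0.06,0,1],[0,0,-0.08,0,1],[0,0,-0.09,0,1],[0,0,-0.09,0,1],[0,0,-0.09,0,1]]'
```

```text
time: 33.62
tcp_pos: [0.4965, -0.0627, 0.4228]
tool_rot: [0.822, 0.569, -0.0, -0.0]
contact_force: [-0.2, -0.6, -3.5]
opening: 0.04
grip_force: 58.1
```

```bash
P="python3 -m pendant"
$P '[[0,0,-0.007,0,1],[0,0,-0.014,0,1],[0,0,-0.02,0,1],[0,0,-0.02,0,1],[0,0,-0.02,0,1]]'
```

```text
time: 34.03
tcp_pos: [0.4971, -0.063, 0.4211]
tool_rot: [0.823, 0.569, 0.001, 0.0]
contact_force: [-0.8, -1.3, 3.2]
opening: 0.0402
grip_force: 59.7
```

Contact with the base board: the oil is seated. Next I release, rise and check all six things numerically.

```bash
P="python3 -m pendant"
$P '[[0,0,0,0,0],[0,0,0,0,-1],[0,0,0,0,-1],[0,0,0,0,-1],[0,0,0,0,-1],[0,0,0,0,-1],[0,0,0,0,-1]]'
$P '[[0,0,0.1,0,-1],[0,0,0.25,0,-1],[0,0,0.45,0,-1],[0,0,0.55,0,-1],[0,0,0.55,0,-1],[0,0,0.55,0,-1]]'
python3 - <<'E'
from cap import *
cap('wrist18')   # cap height assumed .266; real .28
W=np.load('pics/wrist18.npz')
S=optics.camera_model("scene");im=optics.snapshot("scene");np.savez("pics/scene18.npz",**S,im=im)
D=optics.camera_model("side");im2=optics.snapshot("side");np.savez("pics/side18.npz",**D,im=im2)
# expected: cap top centre
p=np.array([.495,-.065,.28]);print("exp cap",proj(W,p,True),proj(S,p),proj(D,p))
for n,m,i in(("scene",S,im),("side",D,im2)):
    h=cv2.cvtColor(i,cv2.COLOR_RGB2HSV)
    g=((abs(h[...,0].astype(int)-21)<5)&(h[...,1]>150)&(h[...,2]>130)).astype(np.uint8)
    k,l,st,ce=cv2.connectedComponentsWithStats(g)
    print(n,"gold",[(s.tolist(),c.round().tolist()) for s,c in zip(st[1:],ce[1:]) if 40<s[4]<400])
    r=(((h[...,0]<5)|(h[...,0]>175))&(h[...,1]>170)&(h[...,2]>100)).astype(np.uint8)
    for nm in("scene0","side0"):
        if nm[:-1]==n:
            i0=np.load(f"pics/{nm}.npz")["im"];h0=cv2.cvtColor(i0,cv2.COLOR_RGB2HSV)
            for lab,hh in(("before",h0),("after",h)):
                a=(((hh[...,0]<5)|(hh[...,0]>175))&(hh[...,1]>170)&(hh[...,2]>100)).astype(np.uint8)
                b=((abs(hh[...,0].astype(int)-21)<5)&(hh[...,1]>150)&(hh[...,2]>130)).astype(np.uint8)
                for q,w in(("red",a),("gold",b)):
                    k,l,st,ce=cv2.connectedComponentsWithStats(w);print(lab,q,[c.round(1).tolist()+[int(s[4])] for s,c in zip(st[1:],ce[1:]) if 20<s[4]<400])
E
```

```text
time: 34.62
tcp_pos: [0.4965, -0.0626, 0.4199]
tool_rot: [0.822, 0.569, -0.0, -0.0]
contact_force: [1.2, 0.2, 0.1]
opening: 0.0852
grip_force: 0.0
time: 35.12
tcp_pos: [0.4968, -0.0628, 0.5032]
tool_rot: [0.822, 0.569, 0.001, 0.0]
contact_force: [0.0, 0.7, -1.5]
opening: 0.0853
grip_force: 0.0
[ 0.4963484  -0.06259661  0.50190744]
[ 297  198   51   50 1951] [322.4 222.7] (322, 222, 26) [496.5 -71.7] [496.6 -71.3]
exp cap (np.float64(317.0058826098794), np.float64(221.79633713537476)) (np.float64(371.6471574616038), np.float64(110.75772984471682)) (np.float64(303.37462421344486), np.float64(127.55879903288744))
scene gold [([284, 94, 14, 14, 147], [290.0, 100.0]), ([440, 196, 13, 9, 89], [446.0, 200.0])]
before red [[435.9, 181.6, 43]]
before gold [[289.0, 100.6, 173], [446.1, 199.9, 90]]
after red [[432.9, 178.7, 22]]
after gold [[289.6, 100.3, 147], [446.2, 199.9, 89]]
side gold [([350, 121, 6, 9, 46], [353.0, 125.0]), ([299, 129, 9, 8, 54], [303.0, 133.0]), ([189, 250, 7, 13, 45], [192.0, 256.0])]
before red [[301.8, 154.3, 40], [223.2, 374.5, 92]]
before gold [[352.6, 124.9, 45], [309.9, 225.1, 122], [191.9, 256.0, 47]]
after red [[223.1, 374.7, 90]]
after gold [[352.5, 124.8, 46], [302.9, 132.9, 54], [191.8, 256.3, 45]]
```

```bash
P="python3 -m pendant"
$P '[[0,0,0,0,-1],[0,0.3,0,0,-1],[0,0.6,0,0,-1],[-0.1,0.85,0,0.02,-1],[-0.2,1,0,0.04,-1],[-0.3,1,0,0.04,-1],[-0.3,1,0,0.04,-1]]'
python3 - <<'E'
from h import *
S=optics.camera_model("scene");im=optics.snapshot("scene");D=optics.camera_model("side");im2=optics.snapshot("side");W=optics.camera_model("wrist");iw=optics.snapshot("wrist")
def red(i):
    h=cv2.cvtColor(i,cv2.COLOR_RGB2HSV);a=(((h[...,0]<6)|(h[...,0]>172))&(h[...,1]>150)&(h[...,2]>60)).astype(np.uint8)
    k,l,st,ce=cv2.connectedComponentsWithStats(a);return [c.round(1).tolist()+st[j+1].tolist() for j,c in enumerate(ce[1:]) if st[j+1][4]>15]
i0=np.load("pics/scene0.npz")["im"]
near=lambda L:[x for x in L if abs(x[0]-436)<25 and abs(x[1]-183)<25]
print("jar scene",near(red(i0)),near(red(im)),"exp",proj(S,np.array([.508,-.256,.1])))
wr=np.load("pics/wrist18.npz")
for m,i in((wr,wr["im"]),(W,iw)): print("jar wrist",[(x,np.round(plane(m,x[0],x[1],.1,True)[:2]*1000)) for x in red(i) if x[-1]>100])
for n,p in dict(mill=(.4305,.0045,.181),salt=(.4945,.063,.08),drop=(.558,-.006,.08)).items():
    u,v=map(int,proj(S,np.array(p)));print(n,u,v,[cv2.cvtColor(im,cv2.COLOR_RGB2HSV)[v+d,u].tolist() for d in(0,4,8,14)])
    u,v=map(int,proj(W,np.array(p),True));print("   wrist",u,v,cv2.cvtColor(iw,cv2.COLOR_RGB2HSV)[v,u].tolist() if 0<=v<400 and 0<=u<640 else None)
E
```

```text
time: 35.85
tcp_pos: [0.4492, 0.09, 0.501]
tool_rot: [0.783, 0.622, -0.002, -0.001]
contact_force: [0.0, -0.7, 0.0]
opening: 0.0852
grip_force: 0.0
jar scene [[436.4, 183.6, 429, 175, 17, 16, 136]] [[436.4, 183.7, 429, 175, 17, 16, 138]] exp (np.float64(438.4107443559129), np.float64(182.18869838183056))
jar wrist [([469.6, 162.8, 454, 144, 32, 40, 151], array([ 687., -122.])), ([371.9, 288.5, 358, 276, 31, 31, 492], array([ 507., -248.]))]
jar wrist [([495.9, 260.7, 481, 243, 32, 37, 130], array([ 681., -108.]))]
mill 334 152 [[17, 66, 221], [13, 94, 108], [11, 148, 100], [12, 134, 80]]
   wrist 318 262 [20, 68, 166]
salt 321 163 [[17, 64, 155], [15, 69, 122], [16, 74, 117], [14, 69, 118]]
   wrist 356 176 [19, 68, 209]
drop 352 156 [[15, 88, 81], [13, 110, 88], [11, 146, 94], [13, 128, 98]]
   wrist 410 214 [10, 59, 13]
```

```bash
python3 -m pendant '[[0,0,0,0,-1],[0,0,0,0,-1],[0,0,0,0,-1]]'; python3 -c "
from plant import finish_job
print(finish_job())"
```

```text
time: 36.25
tcp_pos: [0.4522, 0.0864, 0.5024]
tool_rot: [0.786, 0.618, -0.0, 0.0]
contact_force: [-0.2, -0.3, -0.4]
opening: 0.0852
grip_force: 0.0
the job is handed in; nothing more can be done
None
```

I lowered the oil bottle, mill, salt shaker and dropper into their own holes and released them, left the sauce bottle and spice jar unmoved, and handed the job in at about 36 s; no verdict came back, so the result rests on my own camera and force checks.

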